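# Hang the test-lead rack on its notched bar

### The job

Pick up the test-lead rack and hang it on the stand, comb side facing out from the posts: bring its back plate up to the front of the bar, lower both hooks over the bar and feel along it until both drop fully home in the two notches. Be gentle, never force it; press it lightly down to make sure both sides are seated before you let go, and leave the solder spool, the tape roll and the flux pot where they are.

Things in the scene. Friction and masses are not known exactly. Their poses are not given: they have to be found in the camera images.
- rack: Loose grey test-lead rack, about 0.4 kg, 216 mm wide (y), standing on its underside. Origin: under the middle of its upright back plate (5 mm thick, 66 mm tall, mid-plane x = 0). At the foot a comb of eight teeth reaches 62 mm forward (-x); two down-turned hooks of 10 mm square bar are at the back (+x), at y = +75 and -75 mm. x runs from comb to hooks, y to the left, z up.
- rack_grip (a point): Centre of the rack's black handle bar, 107 mm straight above the rack's origin. The bar is 90 mm long (y), 10 mm thick (x) and 24 mm tall, with an opening 64 mm wide below it; take it across its thickness. Axes as the rack.
- hook_left (a point): Underside of the left hook's bridge (rack y = +75 mm), in its throat: 58 mm above the rack's underside, 7.5 mm behind (+x) and 49 mm below rack_grip. The throat between back plate and tongue is 10.5 mm wide at the top and about 14 mm at the tongue's end; the tongue reaches 22 mm below this point and 19 mm behind it. Axes as the rack.
- hook_right (a point): The same point of the right hook (rack y = -75 mm).
- stand: Fixed stand, 240 mm wide, 190 mm tall: foot plate, two posts and, before them, an upright flat steel bar. Origin on the desk under the bar's mid-plane, midway between the posts; x points from the side where the rack hangs to the posts (which begin 34 mm behind the bar's mid-plane), y along the bar to the left, z up.
- bar_line (a point): Point of the stand 190 mm above its origin, in the bar's mid-plane at the height of its top edge. The bar is 8 mm thick (x), 240 mm long (y), 60 mm tall; its top edge has two square notches 14 mm wide, 12 mm deep, 150 mm apart. The bar is clamped fast but set up to 26 mm to either side along y: this is NOT in the reading; the notches lie at y = +75 and -75 mm, both shifted alike by -26 to +26.
- solder_spool: Bystander: small spool of solder, 55 x 98 x 28 mm with its tail, lying loose on the desk.
- tape_roll: Bystander: roll of tape lying flat, 92 mm across, 12 mm high.
- flux_pot: Bystander: small round pot with a black lid, 47 mm across, 41 mm tall.

How it is judged:
By the outcome, as a careful person would: the job done as asked, in the order asked, and still so for the second after the job is handed in, with the robot touching nothing.
It also fails if it takes over 64 s, if anything falls off the work surface, if the arm or the gripper's body presses on something with over 40 N, if the wrist force passes 120 N, or if a joint passes its speed limit or range.

### The arm

A 6-joint arm with a two-finger parallel gripper is mounted at the origin on a cart in front of the work surface, level with it; the furniture and walls round the work are solid. World frame = base frame: x ahead of the robot, y to its left, z up, the work surface at z = 0. Lengths are in m, angles in rad, forces in N, time in s.
With the tool pointing down it reaches from about 0.35 to 0.875 m from the base axis. Payload 4.2 kg.
Tool frame: the origin (TCP) lies midway between the tips of the shut fingers; the grasp point (between the pads) lies manip.grip_point_offset behind it (manip.grip_point_offset is the distance from the TCP to the grasp point, in m); z points along the fingers, y is the line along which they close (so a half turn about z gives the same grasp; the last joint's range is limited). The gripper opens to 85 mm and grips with 20 to 120 N. Pads are 22 mm wide; open, the fingers measure 114 mm over their backs; the gripper's body (76 mm by 85 mm) begins 54 mm behind the grasp point. The pads swing forward as they close: fully open they stand 13 mm farther back than shut.
Start: joints at [1.461, 0.385, 0.008, 0, -1.194, -0.259], TCP at [0.225, 0.583, 0.195] pointing down, gripper open.
Joint ranges: [-3.14, 3.14], [-1.21, 2.06], [-1.07, 1.41], [-3.16, 2.05], [-2.99, -0.16], [-3.1, 3.1]. Speed limits (rad/s): [2.79, 2.79, 3.14, 3.14, 3.14, 3.14].

### API

Orientations are given as a rotation vector (axis times angle).
In Python, from rig import manip gives the robot as it stands.
- The arm moves only by the tool send_rows, never from a script. Its argument "motion" is a list of rows, each an object of numbers: "dx", "dy", "dz": the shift along the tool's x, y, z in cm; "turn": the turn about the tool's z in rad; "hand": the opening in per cent of the stroke, from 0 (shut) to 100 (fully open). In form: [{"dx": .., "dy": .., "dz": .., "turn": .., "hand": ..}, ...]. A call has 1 to 8 rows; each row is the pose to reach, as a shift and turn from the pose commanded when the call began, along the tool's axes at that moment; what a row does not reach only later rows make up. A row lasts 1/8 s, in which the tool goes at most 62.5 mm and 10.7 degrees, less where a joint would pass 70% of its speed; a pose out of reach is approached as far as the arm can. A call with a gripper value outside its range is refused whole. The fingers move at their own pace and stop on an object; "grip_force" is the grip in N (left out, the last holds). Time passes only in rows, so rows that repeat a pose let the fingers close. It gives the time, the measured TCP pose, the force, the opening and the grip force at its end, in the units of the state.
- manip.get_state(): the state, without advancing time (a new reading comes with each control period).
- manip.get_image(name): name is "scene" or "top" or "wrist"; returns a dict with "img" (420x560x3 uint8, red, green, blue), "K" (3x3 intrinsics, pixels), "T" (4x4, takes a point from camera to world coordinates). Camera axes: x right, y down, z forward; pixel columns grow to the right and rows downward; lengths in m; the calibration is good to about 2 mm. A picture is of the moment at which its call begins. There is no depth.
- manip.hand_in(): hands the job in; it is judged then, once.
The state is a dict: "t": time; "qpos": joint angles; "joint_velocities": joint speeds; "joint_torque": joint torques, N m; "position": TCP position; "ee_rot": TCP orientation; "contact_force": force on the tool from outside, world axes, zero at the start; "moment": the same for the moment, N m; "opening": finger opening in m; "gripper_force": force on a finger pad.
Only numpy, scipy, OpenCV 4.12 (cv2) and the standard library are available. Lean on these libraries where they do the work, as an engineer would, in place of code of your own. Each camera call takes 0.05 s, during which the arm holds its last target. There are 200 camera calls.

## Working session

There is one attempt and no reset: what is moved stays moved. The work goes in short steps, Python scripts to look and compute and a tool call to move; the robot and the scene stay as the last step left them, time stands still between calls to the robot, and variables do not carry over. Pictures are saved under pics/ and viewed, at most 10 in all, crops included, and the job is handed in when it is done.

Besides the shell and the picture viewer there is one more tool, called after ">>>" as name([rows], argument=value, ...), one row to a line, values as JSON. send_rows: Moves the arm, as the interface text tells. Its arguments: {"type":"object","properties":{"motion":{"type":"array","items":{"type":"object","properties":{"dx":{"type":"number"},"dy":{"type":"number"},"dz":{"type":"number"},"turn":{"type":"number"},"hand":{"type":"number"}}}},"grip_force":{"type":"number"}},"required":["motion"]}

```bash
mkdir -p pics; ls
python3 - <<'E'
from rig import manip
import cv2,numpy as np
s=manip.get_state();print({k:np.round(v,3) for k,v in s.items()},manip.grip_point_offset)
ims=[]
for n in("scene","top"):
    d=manip.get_image(n);cv2.imwrite(f"pics/{n}0.png",d["img"][:,:,::-1]);np.savez(f"pics/{n}0.npz",**d);print(n,d["K"].round(1),d["T"].round(3))
E
```

```text
pics
{'t': np.float64(0.0), 'qpos': array([ 1.461,  0.386,  0.007, -0.   , -1.194, -0.259]), 'joint_velocities': array([ 0.001,  0.001,  0.   , -0.001, -0.   , -0.001]), 'joint_torque': array([ 1.0000e-03, -3.9229e+01,  1.8840e+01,  4.1860e+00, -5.0000e-03,
        0.0000e+00]), 'position': array([0.225, 0.582, 0.194]), 'ee_rot': array([ 3.086, -0.576, -0.   ]), 'contact_force': array([-0.979,  0.613,  1.031]), 'moment': array([-0.026,  0.003,  0.033]), 'gripper_force': np.float64(0.0), 'opening': np.float64(0.085)} 0.0187
scene [[450.4   0.  284.5]
 [  0.  450.4 214.1]
 [  0.    0.    1. ]] [[ 7.100e-01 -5.140e-01  4.820e-01 -1.650e-01]
 [-7.050e-01 -5.170e-01  4.860e-01 -7.470e-01]
 [-1.000e-03 -6.840e-01 -7.300e-01  1.106e+00]
 [ 0.000e+00  0.000e+00  0.000e+00  1.000e+00]]
top [[404.9   0.  274.7]
 [  0.  404.9 207.4]
 [  0.    0.    1. ]] [[-0.022 -0.998  0.055  0.427]
 [-1.     0.021 -0.017 -0.106]
 [ 0.016 -0.056 -0.998  1.035]
 [ 0.     0.     0.     1.   ]]
```

View pics/scene0.png

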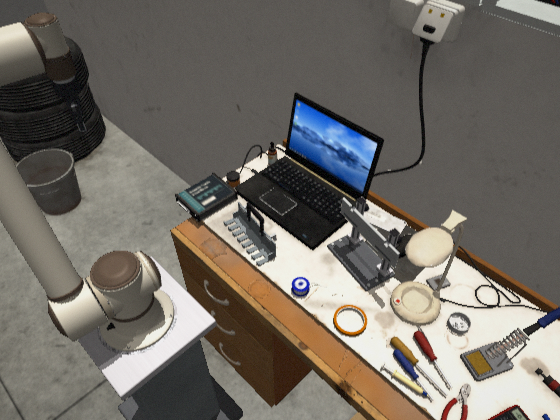

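View pics/top0.png

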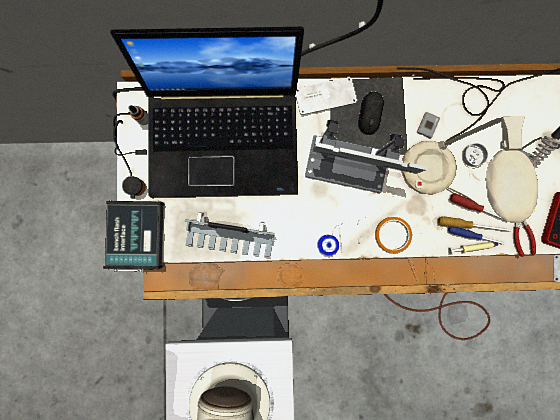

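The scene view shows the rack at about (255,232) and the stand near (365,245). In the top view they are at about (232,235) and (350,165), both slightly turned. I'll enlarge both areas.

Run:
```python
import cv2,numpy as np
t=cv2.imread("pics/top0.png");s=cv2.imread("pics/scene0.png")
f=lambda i,x,y,w=130,h=96:cv2.resize(i[y:y+h,x:x+w],(400,296),interpolation=cv2.INTER_CUBIC)
c=np.vstack([np.hstack([f(t,170,190),f(t,300,110)]),np.hstack([f(s,190,180),f(s,310,190)])])
cv2.imwrite("pics/c0.png",c)
```

```text
(no output)
```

View pics/c0.png

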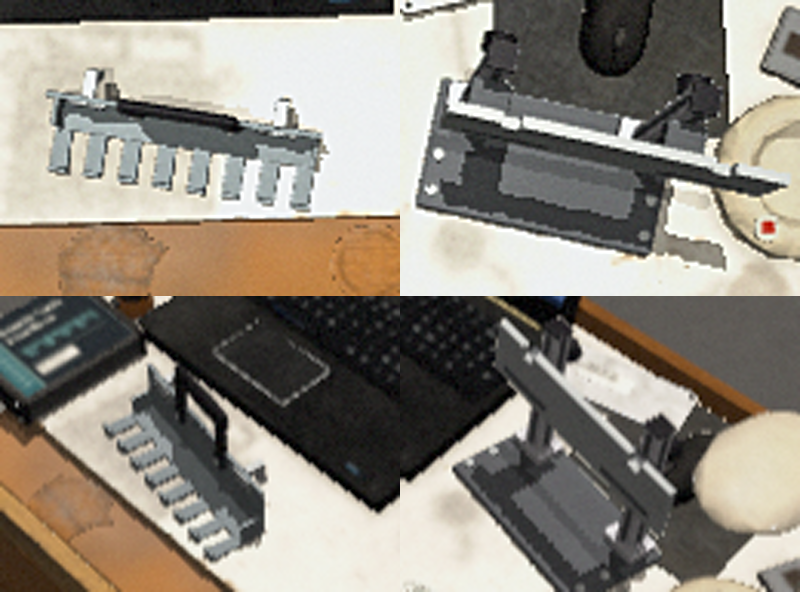

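The crops show the handle bar in the top view from about (208,223) to (248,230). The stand's bar top edge runs from about (315,138) to (425,170), with notches near (339,148) and (408,164). The bar is shifted to the right relative to the foot.

```bash
cat > h.py <<'E'
import numpy as np
def ray(d,u,v,z):
    r=d["T"][:3,:3]@np.linalg.solve(d["K"],[u,v,1]);o=d["T"][:3,3]
    return o+r*(z-o[2])/r[2]
def proj(d,p):
    T=np.linalg.inv(d["T"]);q=d["K"]@(T[:3,:3]@np.asarray(p,float)+T[:3,3]);return q[:2]/q[2]
E
python3 - <<'E'
from h import *
t=np.load("pics/top0.npz");s=np.load("pics/scene0.npz")
T=lambda x,y:(170+x/3.077,190+y/3.083); B=lambda x,y:(300+(x-400)/3.077,110+y/3.083)
R=lambda x,y:(190+x/3.077,180+(y-296)/3.083); S=lambda x,y:(310+(x-400)/3.077,190+(y-296)/3.083)
for n,d,p,z in[("h l",t,T(118,102),.119),("h r",t,T(240,125),.119),("h l s",s,R(180,368),.119),("h r s",s,R(224,415),.119),
 ("bar l",t,B(450,88),.19),("bar r",t,B(785,184),.19),("n l",t,B(519,120),.19),("n r",t,B(732,168),.19),
 ("bar l s",s,S(500,322),.19),("bar r s",s,S(672,492),.19),("n l s",s,S(536,360),.19),("n r s",s,S(637,464),.19)]:
    print(n,ray(d,*p,z).round(4))
from scipy.spatial.transform import Rotation as Ro
print(Ro.from_rotvec([3.086,-.576,0]).as_matrix().round(3))
E
```

```text
h l [0.4456 0.0289 0.119 ]
h r [ 0.4268 -0.0601  0.119 ]
h l s [0.4401 0.0201 0.119 ]
h r s [ 0.4279 -0.0575  0.119 ]
bar l [ 0.6177 -0.2113  0.19  ]
bar r [ 0.5469 -0.4399  0.19  ]
n l [ 0.5946 -0.2581  0.19  ]
n r [ 0.5586 -0.4037  0.19  ]
bar l s [ 0.602  -0.2113  0.19  ]
bar r s [ 0.5497 -0.4432  0.19  ]
n l s [ 0.5877 -0.2662  0.19  ]
n r s [ 0.5535 -0.4044  0.19  ]
[[ 0.933 -0.361 -0.   ]
 [-0.361 -0.933 -0.002]
 [ 0.     0.002 -1.   ]]
```

>>> send_rows([
  {"dx":2,"dy":2.3,"turn":0.1},
  {"dx":6,"dy":7,"turn":0.28},
  {"dx":10,"dy":11.7,"turn":0.46},
  {"dx":14,"dy":16.4,"turn":0.64},
  {"dx":18,"dy":21,"turn":0.82},
  {"dx":22,"dy":25.7,"turn":1.0},
  {"dx":26,"dy":30.4,"turn":1.18},
  {"dx":30,"dy":35,"turn":1.36},
])

```text
invalid input at $.motion[0]: expected keys dx, dy, dz, turn, hand
```

>>> send_rows([
  {"dx":2,"dy":2.3,"dz":0,"hand":100,"turn":0.1},
  {"dx":6,"dy":7,"dz":0,"hand":100,"turn":0.28},
  {"dx":10,"dy":11.7,"dz":0,"hand":100,"turn":0.46},
  {"dx":14,"dy":16.4,"dz":0,"hand":100,"turn":0.64},
  {"dx":18,"dy":21,"dz":0,"hand":100,"turn":0.82},
  {"dx":22,"dy":25.7,"dz":0,"hand":100,"turn":1.0},
  {"dx":26,"dy":30.4,"dz":0,"hand":100,"turn":1.18},
  {"dx":30,"dy":35,"dz":0,"hand":100,"turn":1.36},
])

```text
t: 1.1
position: [0.3789, 0.1464, 0.1953]
ee_rot: [-2.033, 2.395, 0.0]
contact_force: [1.6, 0.9, 0.8]
opening: 0.0854
gripper_force: 0.0
```

>>> send_rows([
  {"dx":5,"dy":-2.8,"dz":-1,"hand":100,"turn":0.04},
  {"dx":10,"dy":-5.6,"dz":-2,"hand":100,"turn":0.04},
  {"dx":14,"dy":-7.8,"dz":-3,"hand":100,"turn":0.04},
  {"dx":15.1,"dy":-8.3,"dz":-3,"hand":100,"turn":0.04},
  {"dx":15.1,"dy":-8.3,"dz":-3,"hand":100,"turn":0.04},
])

```text
t: 1.72
position: [0.4367, -0.0142, 0.2247]
ee_rot: [1.988, -2.431, -0.001]
contact_force: [0.6, -0.1, 0.2]
opening: 0.0853
gripper_force: 0.0
```

Run:
```python
from rig import manip
import cv2,numpy as np
s=manip.get_state();print({k:np.round(s[k],4) for k in("position","ee_rot","t","qpos")})
d=manip.get_image("wrist");cv2.imwrite("pics/w1.png",d["img"][:,:,::-1]);np.savez("pics/w1.npz",**d);print(d["K"].round(1),d["T"].round(3))
```

```text
{'position': array([ 0.4367, -0.0142,  0.2247]), 'ee_rot': array([ 1.9881e+00, -2.4311e+00, -1.5000e-03]), 't': np.float64(1.725), 'qpos': array([ 3.4140e-01,  3.4900e-02, -3.7140e-01, -6.0000e-04, -1.1658e+00,
       -5.4100e-01])}
[[352.6   0.  272.8]
 [  0.  352.6 210.9]
 [  0.    0.    1. ]] [[-0.98   0.189  0.061  0.42 ]
 [ 0.198  0.93   0.308 -0.092]
 [ 0.002  0.314 -0.949  0.403]
 [ 0.     0.     0.     1.   ]]
```

View pics/w1.png

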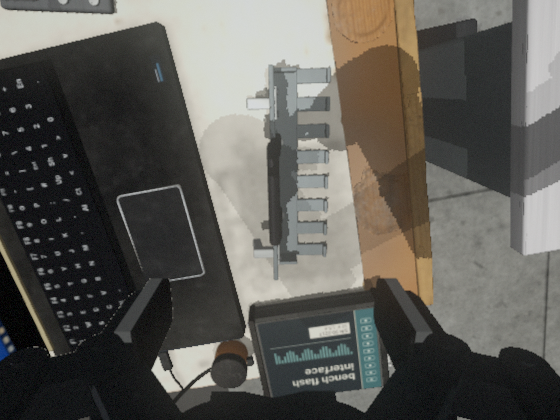

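The wrist view shows the rack nearly vertical in the image. Its black handle spans about (275,138) to (275,242), with hooks at (258,103) and (262,250). I'll measure the handle by dark mask.

Run:
```python
from h import *
import cv2
d=np.load("pics/w1.npz");g=d["img"].max(2)
m=(g<60).astype(np.uint8)
n,l,st,c=cv2.connectedComponentsWithStats(m[90:290,250:310])
i=1+np.argmax(st[1:,4]);print(st[i],c[i])
for v in range(st[i][1]+2,st[i][1]+st[i][3],8):
    us=np.where(l[v]==i)[0]+250;print(v+90,us.min(),us.max(),ray(d,us.min(),v+90,.119)[:2].round(4),ray(d,us.max()+1,v+90,.119)[:2].round(4), g[v+90,262:290])
```

```text
[ 18  49  13  41 215] [24.78139535 71.98139535]
141 278 279 [ 0.423  -0.0565] [ 0.4214 -0.0562] [193 193 195 194 191 191 190 161 100  59  65  65  62  58  60  62  59  58
  66 109 121 109 102 105 105 103 104 107]
149 275 278 [ 0.4265 -0.0507] [ 0.4234 -0.0501] [183 181 182 180 142  79  62  63  62  60  60  62  62  57  59  60  55  60
  65  79  86  83  81  82  83  81  83  81]
157 271 278 [ 0.431  -0.0451] [ 0.4246 -0.0438] [176 175 175 175 140  84  62  62  62  59  59  57  60  57  56  58  59  77
  85  84  86  85  82  85  79  84  80  82]
165 274 278 [ 0.4299 -0.0382] [ 0.4259 -0.0374] [165 165 167 166 148  98  60  66  67  73  74  64  55  56  56  58  57  76
  82  83  83  81  84  82  82  83  83  82]
173 268 278 [ 0.436  -0.0327] [ 0.4272 -0.0309] [168 166 167 169 168 120  55  55  57  57  52  58  60  56  55  53  56  74
  81  83  82  82  83  81  81  82  84  79]
```

Run:
```python
from h import *
d=np.load("pics/w1.npz");g=d["img"].max(2)
L=[];Rr=[]
for v in range(130,256,2):
    b=np.where(g[v,262:290]<77)[0]+262
    if len(b)>6:
        L.append(ray(d,b.min(),v,.119)[:2]);Rr.append(ray(d,b.min()+12,v,.119)[:2])
        if len(L)%8==1:print(v,b.min(),b.max(),L[-1].round(4),Rr[-1].round(4))
print(v,L[0],L[-1]);L=np.array(L);print(np.polyfit(L[:,1],L[:,0],1), "c",(L[0]+L[-1])/2)
```

```text
138 271 280 [ 0.428  -0.0599] [ 0.4186 -0.058 ]
154 268 280 [ 0.4329 -0.0479] [ 0.4234 -0.046 ]
170 268 279 [ 0.4355 -0.0351] [ 0.4259 -0.0332]
186 269 279 [ 0.4374 -0.0218] [ 0.4277 -0.0198]
202 269 279 [ 0.4402 -0.0082] [ 0.4303 -0.0062]
218 270 281 [0.4423 0.006 ] [0.4322 0.008 ]
234 270 282 [0.4452 0.0204] [0.435  0.0225]
254 [ 0.42795678 -0.05990018] [0.43949406 0.04099168]
[0.17651833 0.44126826] c [ 0.43372542 -0.00945425]
```

>>> send_rows([
  {"dx":0,"dy":0.3,"dz":4,"hand":100,"turn":-0.015},
  {"dx":0,"dy":0.3,"dz":8,"hand":100,"turn":-0.015},
  {"dx":0,"dy":0.3,"dz":11.5,"hand":100,"turn":-0.015},
  {"dx":0,"dy":0.3,"dz":13.2,"hand":100,"turn":-0.015},
  {"dx":0,"dy":0.3,"dz":13.7,"hand":100,"turn":-0.015},
  {"dx":0,"dy":0.3,"dz":13.7,"hand":60,"turn":-0.015},
  {"dx":0,"dy":0.3,"dz":13.7,"hand":30,"turn":-0.015},
  {"dx":0,"dy":0.3,"dz":13.7,"hand":0,"turn":-0.015},
], grip_force=60)

```text
t: 2.78
position: [0.4347, -0.013, 0.089]
ee_rot: [-2.008, 2.414, -0.001]
contact_force: [0.3, 0.3, -0.4]
opening: 0.0322
gripper_force: 0.0
```

>>> send_rows([
  {"dx":0,"dy":0,"dz":0,"hand":0,"turn":0},
  {"dx":0,"dy":0,"dz":0,"hand":0,"turn":0},
  {"dx":0,"dy":0,"dz":0,"hand":0,"turn":0},
  {"dx":0,"dy":0,"dz":0,"hand":0,"turn":0},
])

```text
t: 3.28
position: [0.4342, -0.0133, 0.0883]
ee_rot: [2.009, -2.415, -0.0]
contact_force: [-0.8, -0.1, 0.5]
opening: -0.0003
gripper_force: 0.0
```

The gripper shut on nothing, so I'll look.

Run:
```python
from rig import manip
import cv2,numpy as np
from h import *
ims=[]
for n,c in(("scene",None),("wrist",None)):
    d=manip.get_image(n);np.savez(f"pics/{n}2.npz",**d)
    i=d["img"][:,:,::-1]
    if n=="scene":i=cv2.resize(i[160:290,170:343],(400,300),interpolation=cv2.INTER_CUBIC)
    else:i=cv2.resize(i[120:420,80:480],(400,300))
    ims.append(i)
cv2.imwrite("pics/c2.png",np.hstack(ims))
s=manip.get_state();print(s["gripper_force"],s["opening"])
```

```text
0.0 -0.00013727250052880481
```

View pics/c2.png

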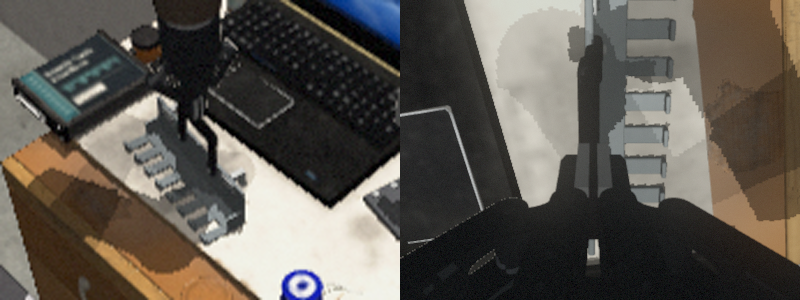

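Run:
```python
import cv2,numpy as np
from h import *
w=np.load("pics/wrist2.npz")
i=w["img"][130:400,180:380,::-1]
s=np.load("pics/scene2.npz")["img"][195:265,220:290,::-1]
c=np.hstack([cv2.resize(i,(440,594),interpolation=cv2.INTER_CUBIC),cv2.resize(s,(350,594),interpolation=cv2.INTER_CUBIC)])
cv2.imwrite("pics/c3.png",c)
for p in ([.434,-.0145,.119],[.4265,-.0145,.107],[.4415,-.0145,.107],[.434,-.0145,.0883]):print(proj(w,p),(proj(w,p)-[180,130])*2.2)
```

```text
[271.09643889 270.46398386] [200.41216557 309.0207645 ]
[285.99012677 256.59039173] [233.17827889 278.4988618 ]
[256.48865887 261.53417185] [168.27504952 289.37517808]
[271.34574747 243.97751701] [200.96064442 250.75053741]
```

View pics/c3.png

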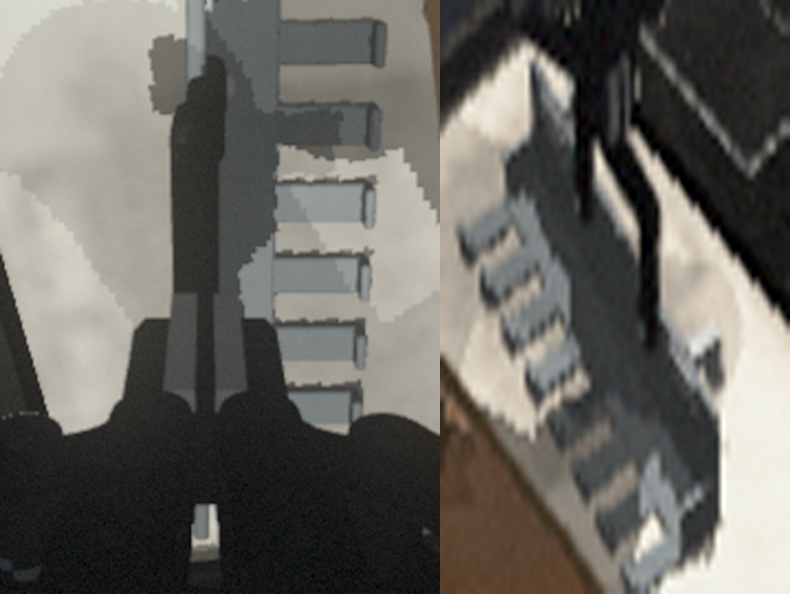

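The pads' opening reads about 0, yet the pictures show the handle running up to the pads. I'll lift a little to test.

>>> send_rows([
  {"dx":0,"dy":0,"dz":-0.5,"hand":0,"turn":0},
  {"dx":0,"dy":0,"dz":-1,"hand":0,"turn":0},
  {"dx":0,"dy":0,"dz":-1.5,"hand":0,"turn":0},
  {"dx":0,"dy":0,"dz":-1.5,"hand":0,"turn":0},
])

```text
t: 3.88
position: [0.4347, -0.0131, 0.1039]
ee_rot: [-2.008, 2.414, -0.001]
contact_force: [-0.4, -0.1, -0.3]
opening: 0.0001
gripper_force: 0.0
```

Run:
```python
from rig import manip
import cv2,numpy as np
from h import *
d=manip.get_image("wrist");np.savez("pics/w4.npz",**d);o=np.load("pics/wrist2.npz")
e=manip.get_image("scene");np.savez("pics/s4.npz",**e);
s=manip.get_state();print(s["opening"],s["gripper_force"],s["contact_force"],s["position"])
os=np.load("pics/scene2.npz")
a=e["img"][195:265,220:290].astype(int);b=os["img"][195:265,220:290].astype(int)
print("scene change, rack foot region",np.abs(a-b).mean(2)[30:].mean(),"teeth",np.abs(a-b).mean(2)[25:60,0:25].mean())
```

```text
3.0284970514435977e-05 0.0 [-0.45676764 -0.17957812 -1.27253365] [ 0.43416524 -0.01322152  0.10338126]
scene change, rack foot region 3.0825 teeth 4.731047619047619
```

Run:
```python
from h import *
import cv2
s=np.load("pics/scene2.npz")
for p in ([.434,-.0133,.0883],[.434,-.0133,.119],[.424,-.059,.119],[.444,.030,.119]):
    q=proj(s,p);print(p,q,(q-[220,195])*[5,8.49]+[440,0])
i=lambda n:cv2.resize(np.load(n)["img"][130:400,180:380,::-1],(440,594),interpolation=cv2.INTER_CUBIC)
j=cv2.resize(np.load("pics/s4.npz")["img"][195:265,220:290,::-1],(350,594),interpolation=cv2.INTER_CUBIC)
cv2.imwrite("pics/c4.png",np.hstack([i("pics/w4.npz"),j]))
```

```text
[0.434, -0.0133, 0.0883] [254.8181648  216.82952166] [614.09082402 185.33263893]
[0.434, -0.0133, 0.119] [254.32575587 209.94800439] [611.62877937 126.90855727]
[0.424, -0.059, 0.119] [262.16611065 219.54947041] [650.83055323 208.42500378]
[0.444, 0.03, 0.119] [247.30542504 201.10965289] [576.52712522  51.87095303]
```

View pics/c4.png

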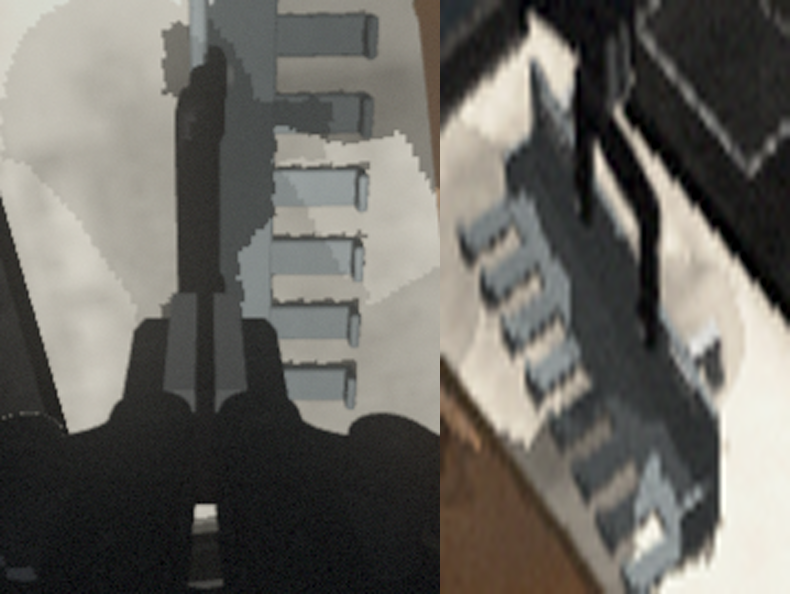

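The finger tips sit about 2 cm farther back than the reported TCP: in the wrist view they end at image row ~263, where the TCP would be at row 244. The shut fingers were therefore just on top of the handle. The rack hasn't moved, so I'll reopen and grasp about 2 cm lower.

>>> send_rows([
  {"dx":0,"dy":0,"dz":-2.5,"hand":30,"turn":0},
  {"dx":0,"dy":0,"dz":-3.5,"hand":100,"turn":0},
  {"dx":0,"dy":0,"dz":-3.5,"hand":100,"turn":0},
  {"dx":0,"dy":0,"dz":-3.5,"hand":100,"turn":0},
  {"dx":0,"dy":0,"dz":0,"hand":100,"turn":0},
  {"dx":0,"dy":0,"dz":2,"hand":100,"turn":0},
  {"dx":0,"dy":0,"dz":3.2,"hand":100,"turn":0},
  {"dx":0,"dy":0,"dz":3.6,"hand":100,"turn":0},
])

```text
t: 4.97
position: [0.4338, -0.0134, 0.0665]
ee_rot: [2.008, -2.414, -0.001]
contact_force: [1.3, -0.2, 0.1]
opening: 0.0855
gripper_force: 0.0
```

>>> send_rows([
  {"dx":0,"dy":0,"dz":0,"hand":60,"turn":0},
  {"dx":0,"dy":0,"dz":0,"hand":30,"turn":0},
  {"dx":0,"dy":0,"dz":0,"hand":0,"turn":0},
  {"dx":0,"dy":0,"dz":0,"hand":0,"turn":0},
  {"dx":0,"dy":0,"dz":0,"hand":0,"turn":0},
  {"dx":0,"dy":0,"dz":0,"hand":0,"turn":0},
  {"dx":0,"dy":0,"dz":0,"hand":0,"turn":0},
], grip_force=60)

```text
t: 5.85
position: [0.4349, -0.0131, 0.0676]
ee_rot: [-2.009, 2.414, -0.001]
contact_force: [2.4, 0.1, 0.7]
opening: 0.0082
gripper_force: 63.8
```

Gripped at 64 N. Lifting.

>>> send_rows([
  {"dx":0,"dy":0,"dz":-0.5,"hand":0,"turn":0},
  {"dx":0,"dy":0,"dz":-2,"hand":0,"turn":0},
  {"dx":0,"dy":0,"dz":-5,"hand":0,"turn":0},
  {"dx":0,"dy":0,"dz":-9,"hand":0,"turn":0},
  {"dx":0,"dy":0,"dz":-13,"hand":0,"turn":0},
  {"dx":0,"dy":0,"dz":-17,"hand":0,"turn":0},
  {"dx":0,"dy":0,"dz":-19,"hand":0,"turn":0},
  {"dx":0,"dy":0,"dz":-19,"hand":0,"turn":0},
])

```text
t: 6.85
position: [0.4338, -0.0131, 0.2577]
ee_rot: [-2.008, 2.414, 0.001]
contact_force: [0.2, 0.5, -4.7]
opening: 0.0083
gripper_force: 63.2
```

>>> send_rows([
  {"dx":2,"dy":-0.7,"dz":0,"hand":0,"turn":0.01},
  {"dx":6,"dy":-2.1,"dz":0,"hand":0,"turn":0.02},
  {"dx":11,"dy":-3.9,"dz":0,"hand":0,"turn":0.03},
  {"dx":16,"dy":-5.6,"dz":0,"hand":0,"turn":0.04},
  {"dx":21,"dy":-7.4,"dz":0,"hand":0,"turn":0.05},
  {"dx":26,"dy":-9.1,"dz":0,"hand":0,"turn":0.057},
  {"dx":28,"dy":-9.8,"dz":0,"hand":0,"turn":0.057},
  {"dx":28,"dy":-9.8,"dz":0,"hand":0,"turn":0.057},
])

```text
t: 7.85
position: [0.4784, -0.3068, 0.2545]
ee_rot: [1.935, -2.472, -0.008]
contact_force: [0.0, -0.3, -4.2]
opening: 0.0083
gripper_force: 63.2
```

Run:
```python
from rig import manip
import cv2,numpy as np
from h import *
d=manip.get_image("wrist");np.savez("pics/w5.npz",**d)
s=manip.get_state();print({k:np.round(s[k],4) for k in("t","position","ee_rot","contact_force","moment","qpos","opening","gripper_force")})
print(proj(d,[.577,-.33,.19]))
cv2.imwrite("pics/w5.png",cv2.resize(d["img"][:,:,::-1],(800,600),interpolation=cv2.INTER_CUBIC))
```

```text
{'t': np.float64(7.9), 'position': array([ 0.4785, -0.3059,  0.2551]), 'ee_rot': array([ 1.9371, -2.4712, -0.007 ]), 'contact_force': array([ 0.8792,  0.3214, -4.4235]), 'moment': array([-0.0481, -0.0283, -0.0419]), 'qpos': array([-0.2843,  0.2538, -0.0307, -0.0013, -1.2909,  0.0435]), 'opening': np.float64(0.008), 'gripper_force': np.float64(63.2493)}
[131.39983033 211.33515344]
```

View pics/w5.png

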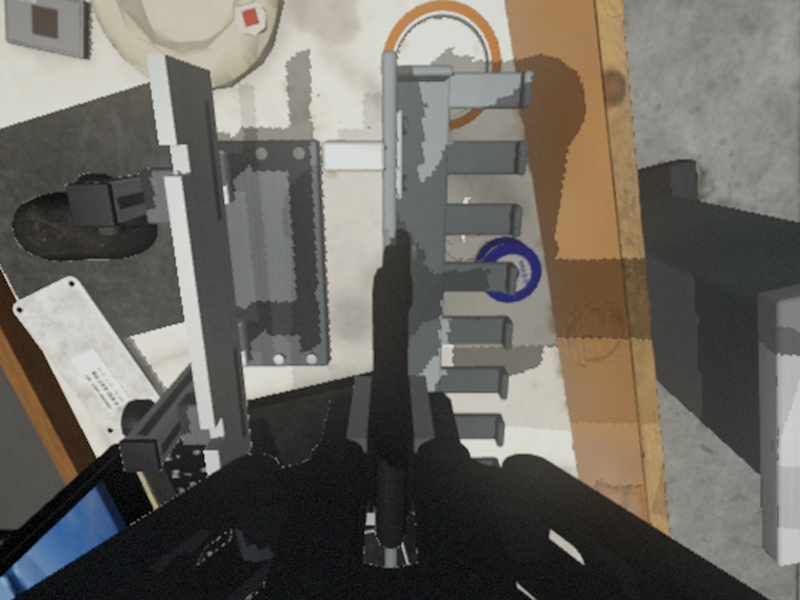

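The wrist view (shown at 800 px width) shows the bar's white top edge from (160,55) to (215,465), with notches near (178,160) and (213,432). The right hook is at (355,155). The rack hangs upright between the pads. I'll measure the bar line, the notches and the hook.

Run:
```python
from h import *
import cv2
d=np.load("pics/w5.npz");g=d["img"].max(2).astype(int)
# white strip per row
for v in list(range(40,64,4))+list(range(96,132,2))+list(range(140,280,20))+list(range(284,334,2)):
    row=g[v,95:185]; b=np.where(row>185)[0]+95
    # choose run near the line
    uc=112+(v-40)*(150-112)/(325-40)
    b=b[abs(b-uc)<14]
    if len(b): print(v,b.min(),b.max(),len(b),ray(d,b.min(),v,.19)[:2].round(4),ray(d,b.max()+1,v,.19)[:2].round(4))
    else: print(v,"none")
sub=g[90:125,225:275]
ys,xs=np.where(sub>200);print("hook rows",np.bincount(ys),ys.min()+90)
```

```text
40 99 125 18 [ 0.5558 -0.4408] [ 0.5394 -0.4368]
44 99 114 16 [ 0.5566 -0.4387] [ 0.5469 -0.4363]
48 100 115 16 [ 0.5569 -0.4364] [ 0.5472 -0.434 ]
52 100 115 16 [ 0.5578 -0.4342] [ 0.5481 -0.4318]
56 101 116 16 [ 0.5581 -0.4319] [ 0.5483 -0.4295]
60 106 117 12 [ 0.556 -0.429] [ 0.5486 -0.4272]
96 110 122 13 [ 0.5618 -0.4081] [ 0.5535 -0.406 ]
98 111 122 12 [ 0.5616 -0.4067] [ 0.554  -0.4049]
100 111 122 12 [ 0.5621 -0.4056] [ 0.5545 -0.4037]
102 120 129 10 [ 0.5568 -0.403 ] [ 0.5505 -0.4014]
104 120 129 10 [ 0.5573 -0.4018] [ 0.5509 -0.4002]
106 119 130 12 [ 0.5584 -0.4008] [ 0.5507 -0.3989]
108 121 130 10 [ 0.5576 -0.3993] [ 0.5512 -0.3977]
110 121 130 10 [ 0.5581 -0.3981] [ 0.5517 -0.3965]
112 121 131 11 [ 0.5585 -0.3969] [ 0.5515 -0.3951]
114 121 131 11 [ 0.559  -0.3957] [ 0.5519 -0.3939]
116 122 131 10 [ 0.5588 -0.3943] [ 0.5524 -0.3927]
118 122 131 10 [ 0.5593 -0.3931] [ 0.5529 -0.3915]
120 122 130 6 [ 0.5598 -0.3919] [ 0.554  -0.3905]
122 none
124 115 125 11 [ 0.5653 -0.3906] [ 0.5582 -0.3888]
126 115 126 12 [ 0.5658 -0.3894] [ 0.558  -0.3874]
128 115 126 12 [ 0.5663 -0.3881] 
[... 853 characters left out ...]
0.2575] [ 0.5849 -0.2558]
302 148 155 8 [ 0.5917 -0.2556] [ 0.5856 -0.2541]
304 148 155 8 [ 0.5923 -0.2539] [ 0.5862 -0.2524]
306 none
308 none
310 none
312 none
314 none
316 143 151 9 [ 0.6001 -0.2444] [ 0.5931 -0.2426]
318 144 151 8 [ 0.6    -0.2424] [ 0.5937 -0.2408]
320 144 152 9 [ 0.6007 -0.2406] [ 0.5936 -0.2388]
322 144 152 9 [ 0.6013 -0.2388] [ 0.5943 -0.237 ]
324 145 152 8 [ 0.6012 -0.2368] [ 0.5949 -0.2352]
326 145 152 8 [ 0.6019 -0.235 ] [ 0.5956 -0.2334]
328 145 151 7 [ 0.6025 -0.2332] [ 0.597  -0.2318]
330 146 147 2 [ 0.6024 -0.2312] [ 0.6009 -0.2308]
332 none
hook rows [29 15 15 17 18 18 17 14  2  0  0 39 40 40 40 40 40 40 40 40 40 40 40 39
 39 39 39 39  0  0  0 29 27 28 30] 90
```

Run:
```python
from h import *
d=np.load("pics/w5.npz");g=d["img"].max(2).astype(int)
for v in(105,109,114):
    b=np.where(g[v,215:280]>185)[0]+215;print(v,b.min(),b.max())
for u in(235,250,262):
    b=np.where(g[92:126,u]>200)[0]+92;b=b[(b>98)&(b<121)];print(u,b.min(),b.max())
C=[ray(d,250,v,.2555) for v in(100.8,118)];print(C)
psi=.0; a=2*np.arctan2(-2.4712,1.9371);psi=a+np.pi/2;psi=(psi+np.pi)%(2*np.pi)-np.pi
print("psi",psi)
X=np.array([np.cos(psi),np.sin(psi)]);Y=np.array([-X[1],X[0]])
tcp=np.array([.4785,-.3059]);
for c in C:print("rel tcp x,y",(c[:2]-tcp)@X,(c[:2]-tcp)@Y)
# plate right end / plate back edge col ~ 272 rows 40-95: top edge z=.066+.1875
for v in(45,60,90,130,160):
    r=g[v,255:300];print(v,r)
print(ray(d,227,109,.2555)[:2],[((ray(d,u,109,.2555)[:2]-tcp)@X).round(4) for u in(227,269,274,277)])
M=np.array([.5767,-.3245]);s=-.23;xs=np.array([np.cos(s),np.sin(s)]);print("M in tool",(M-tcp)@X,(M-tcp)@Y)
```

```text
105 227 279
109 227 279
114 227 279
235 101 117
250 101 117
262 101 117
[array([ 0.46990781, -0.38353761,  0.2555    ]), array([ 0.47198425, -0.37580972,  0.2555    ])]
psi -0.24114029855934316
rel tcp x,y 0.010197058827325092 -0.07744316529356662
rel tcp x,y 0.010367921534800666 -0.06944300303320287
45 [212 213 213 213 213 214 215 215 214 215 215 198 158 145 157 163 163 163
 159 159 150 138 118 170 188 189 181 176 177 177 176 176 176 177 179 177
 177 177 178 179 178 178 177 178 178]
60 [199 198 196 194 193 192 193 195 195 195 195 199 164 146 157 164 163 161
 160 157 149 135 110 107 115 111 111 112 112 110 111 107 111 108 110 110
 108 111 128 154 161 163 160 159 159]
90 [197 198 194 192 198 200 200 199 201 199 198 199 165 144 156 164 165 162
 158 157 148 134 131 175 191 178 129  83  92 101 103 108 108 110 110 109
 107 106 107 107 107 148 161 161 162]
130 [202 202 203 202 204 203 204 203 205 203 205 204 174 151 155 163 163 160
 159 158 147 134 174 198 194 176 123  78  91  97 102 104 107 105 104 105
 105 105 102 104 104 103 104 105 101]
160 [201 202 203 202 201 201 202 203 203 202 202 203 170 139 141 146 149 156
 160 157 148 132  95  69  70  67  69  79  79  91 101 106 103 103 100 103
 104 103 102 104 104 104 103 103 104]
[ 0.48167668 -0.38254766] [np.float64(0.0214), np.float64(0.0011), np.float64(-0.0013), np.float64(-0.0028)]
M in tool 0.0998005774367262 0.005389317516719734
```

>>> send_rows([
  {"dx":-0.1,"dy":-1.5,"dz":0,"hand":0,"turn":-0.01},
  {"dx":-0.2,"dy":-4,"dz":0,"hand":0,"turn":-0.01},
  {"dx":-0.4,"dy":-6.5,"dz":0,"hand":0,"turn":-0.01},
  {"dx":-0.5,"dy":-8.3,"dz":0.5,"hand":0,"turn":-0.01},
  {"dx":-0.5,"dy":-9.1,"dz":1,"hand":0,"turn":-0.01},
  {"dx":-0.5,"dy":-9.1,"dz":1.5,"hand":0,"turn":-0.01},
  {"dx":-0.5,"dy":-9.1,"dz":1.5,"hand":0,"turn":-0.01},
  {"dx":-0.5,"dy":-9.1,"dz":1.5,"hand":0,"turn":-0.01},
])

```text
t: 8.9
position: [0.5687, -0.3233, 0.2429]
ee_rot: [-1.951, 2.462, -0.001]
contact_force: [0.0, -0.5, -3.0]
opening: 0.0085
gripper_force: 63.2
```

Run:
```python
from rig import manip
import cv2,numpy as np
from h import *
d=manip.get_image("wrist");np.savez("pics/w6.npz",**d)
e=manip.get_image("scene");np.savez("pics/s6.npz",**e)
s=manip.get_state();print({k:np.round(s[k],4) for k in("t","position","ee_rot","contact_force","moment")})
c=cv2.resize(d["img"][30:250,150:420,::-1],(490,400),interpolation=cv2.INTER_CUBIC)
c2=cv2.resize(e["img"][170:270,320:400,::-1],(310,400),interpolation=cv2.INTER_CUBIC)
cv2.imwrite("pics/w6.png",np.hstack([c,c2]))
```

```text
{'t': np.float64(9.0), 'position': array([ 0.5689, -0.3233,  0.243 ]), 'ee_rot': array([-1.9513e+00,  2.4615e+00, -1.4000e-03]), 'contact_force': array([-0.0271, -0.4355, -4.145 ]), 'moment': array([ 0.0002,  0.0198, -0.0073])}
```

View pics/w6.png

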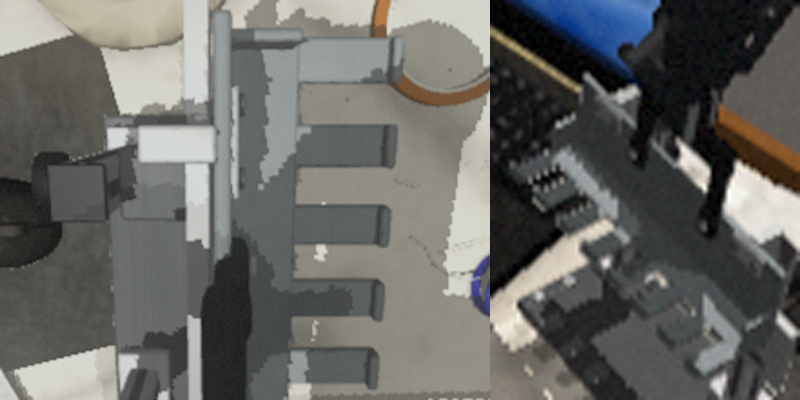

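The wrist crop shows the hook at (178,143) over the bar strip (x≈187–208), with the plate just in front of it. I'll measure the offset at the two heights.

Run:
```python
from h import *
d=np.load("pics/w6.npz");g=d["img"].max(2).astype(int)
psi=(2*np.arctan2(2.4615,-1.9513)+np.pi/2+np.pi)%(2*np.pi)-np.pi;print(psi)
X=np.array([np.cos(psi),np.sin(psi)]);Y=np.array([-X[1],X[0]]);tcp=np.array([.5688,-.3233])
f=lambda u,v,z:((ray(d,u,v,z)[:2]-tcp)@np.c_[X,Y]).round(4)
for v in(45,60,80,88,92,96,130,150,180,200):print(v,"cols",*[f"{u}:{g[v,u]}" for u in range(248,276)])
for u in(255,258,261):print(u,[int(x) for x in g[80:130,u]])
for v in(45,80,130,180):print(v,f(252,v,.19),f(264,v,.19))
print("hook x230",[int(x) for x in g[90:125,235]],f(245,98.5,.2435),f(245,118.5,.2435),f(272,80,.2405))
```

```text
-0.23021423295297438
45 cols 248:170 249:175 250:178 251:199 252:210 253:211 254:211 255:212 256:211 257:211 258:210 259:210 260:212 261:213 262:211 263:211 264:180 265:117 266:129 267:131 268:142 269:153 270:159 271:161 272:158 273:155 274:151 275:145
60 cols 248:203 249:198 250:187 251:199 252:212 253:215 254:214 255:214 256:214 257:215 258:214 259:214 260:214 261:213 262:215 263:200 264:161 265:111 266:146 267:140 268:142 269:155 270:160 271:160 272:159 273:157 274:152 275:145
80 cols 248:213 249:204 250:195 251:201 252:210 253:216 254:215 255:215 256:215 257:215 258:215 259:215 260:215 261:215 262:215 263:215 264:178 265:113 266:121 267:115 268:134 269:152 270:159 271:160 272:158 273:153 274:152 275:143
88 cols 248:145 249:144 250:145 251:134 252:136 253:139 254:139 255:139 256:139 257:141 258:139 259:141 260:141 261:140 262:141 263:120 264:100 265:88 266:88 267:103 268:137 269:152 270:157 271:160 272:158 273:157 274:154 275:143
92 cols 248:104 249:106 250:107 251:110 252:119 253:133 254:127 255:123 256:120 257:118 258:119 259:118 260:127 261:131 262:131 263:123 264:107 265:89 26
[... 1636 characters left out ...]
5, 201, 216, 216, 215, 217, 216, 216, 216, 216, 217]
261 [215, 215, 214, 215, 216, 216, 179, 141, 140, 141, 141, 142, 131, 131, 133, 124, 112, 101, 107, 152, 180, 200, 206, 208, 210, 211, 212, 213, 215, 214, 215, 214, 215, 215, 216, 215, 217, 208, 189, 166, 199, 216, 216, 217, 215, 216, 216, 217, 217, 216]
45 [ 0.0116 -0.1074] [ 0.0044 -0.1074]
80 [ 0.012  -0.0878] [ 0.0046 -0.0878]
130 [ 0.0125 -0.0577] [ 0.0048 -0.0577]
180 [ 0.0131 -0.0248] [ 0.0051 -0.0248]
hook x230 [144, 144, 133, 102, 80, 83, 85, 86, 95, 154, 185, 207, 215, 214, 215, 216, 215, 216, 215, 216, 215, 216, 216, 215, 216, 217, 215, 210, 193, 152, 123, 131, 129, 131, 133] [ 0.0125 -0.0775] [ 0.0127 -0.0682] [-0.0005 -0.086 ]
```

Bar mid is 8.2 mm ahead of the grip. The yaw is off by about 0.012 rad and the hooks by about 1.3 mm sideways. I'll correct these and lower gently.

>>> send_rows([
  {"dx":0.13,"dy":-0.05,"dz":0.5,"hand":0,"turn":0.011},
  {"dx":0.13,"dy":-0.05,"dz":1.0,"hand":0,"turn":0.011},
  {"dx":0.13,"dy":-0.05,"dz":1.5,"hand":0,"turn":0.011},
  {"dx":0.13,"dy":-0.05,"dz":2.0,"hand":0,"turn":0.011},
  {"dx":0.13,"dy":-0.05,"dz":2.4,"hand":0,"turn":0.011},
  {"dx":0.13,"dy":-0.05,"dz":2.7,"hand":0,"turn":0.011},
  {"dx":0.13,"dy":-0.05,"dz":3.0,"hand":0,"turn":0.011},
  {"dx":0.13,"dy":-0.05,"dz":3.0,"hand":0,"turn":0.011},
])

```text
t: 10.0
position: [0.5693, -0.3245, 0.212]
ee_rot: [1.938, -2.472, -0.001]
contact_force: [-0.2, -0.6, -3.9]
opening: 0.0083
gripper_force: 63.2
```

>>> send_rows([
  {"dx":0,"dy":0,"dz":0.3,"hand":0,"turn":0},
  {"dx":0,"dy":0,"dz":0.6,"hand":0,"turn":0},
  {"dx":0,"dy":0,"dz":0.9,"hand":0,"turn":0},
  {"dx":0,"dy":0,"dz":1.1,"hand":0,"turn":0},
  {"dx":0,"dy":0,"dz":1.1,"hand":0,"turn":0},
])

```text
t: 10.62
position: [0.5693, -0.3245, 0.2011]
ee_rot: [1.938, -2.472, -0.001]
contact_force: [-0.4, -0.9, -4.2]
opening: 0.008
gripper_force: 63.2
```

>>> send_rows([
  {"dx":0,"dy":0,"dz":0.1,"hand":0,"turn":0},
  {"dx":0,"dy":0,"dz":0.2,"hand":0,"turn":0},
  {"dx":0,"dy":0,"dz":0.3,"hand":0,"turn":0},
  {"dx":0,"dy":0,"dz":0.3,"hand":0,"turn":0},
])

```text
t: 11.12
position: [0.5693, -0.3245, 0.1982]
ee_rot: [1.938, -2.472, -0.0]
contact_force: [1.1, 0.1, -3.4]
opening: 0.0081
gripper_force: 63.2
```

Below the bar-top contact height with no force yet. Continuing in small steps.

>>> send_rows([
  {"dx":0,"dy":0,"dz":0.1,"hand":0,"turn":0},
  {"dx":0,"dy":0,"dz":0.2,"hand":0,"turn":0},
  {"dx":0,"dy":0,"dz":0.3,"hand":0,"turn":0},
  {"dx":0,"dy":0,"dz":0.3,"hand":0,"turn":0},
])

```text
t: 11.62
position: [0.5693, -0.3245, 0.1952]
ee_rot: [1.938, -2.472, -0.0]
contact_force: [-0.0, 0.8, -4.0]
opening: 0.0082
gripper_force: 63.2
```

>>> send_rows([
  {"dx":0,"dy":0,"dz":0.1,"hand":0,"turn":0},
  {"dx":0,"dy":0,"dz":0.2,"hand":0,"turn":0},
  {"dx":0,"dy":0,"dz":0.3,"hand":0,"turn":0},
  {"dx":0,"dy":0,"dz":0.4,"hand":0,"turn":0},
  {"dx":0,"dy":0,"dz":0.4,"hand":0,"turn":0},
])

```text
t: 12.25
position: [0.5693, -0.3245, 0.1912]
ee_rot: [1.938, -2.472, -0.0]
contact_force: [-0.7, 0.2, -3.1]
opening: 0.0083
gripper_force: 63.2
```

>>> send_rows([
  {"dx":0,"dy":0,"dz":0.1,"hand":0,"turn":0},
  {"dx":0,"dy":0,"dz":0.2,"hand":0,"turn":0},
  {"dx":0,"dy":0,"dz":0.3,"hand":0,"turn":0},
  {"dx":0,"dy":0,"dz":0.35,"hand":0,"turn":0},
  {"dx":0,"dy":0,"dz":0.35,"hand":0,"turn":0},
])

```text
t: 12.88
position: [0.5694, -0.3245, 0.1878]
ee_rot: [1.938, -2.472, -0.0]
contact_force: [0.1, -0.2, -3.7]
opening: 0.0083
gripper_force: 63.2
```

>>> send_rows([
  {"dx":0,"dy":0,"dz":0.05,"hand":0,"turn":0},
  {"dx":0,"dy":0,"dz":0.1,"hand":0,"turn":0},
  {"dx":0,"dy":0,"dz":0.15,"hand":0,"turn":0},
  {"dx":0,"dy":0,"dz":0.15,"hand":0,"turn":0},
])

```text
t: 13.38
position: [0.5695, -0.3247, 0.1874]
ee_rot: [-1.938, 2.472, -0.002]
contact_force: [-2.0, 2.1, 1.8]
opening: 0.0078
gripper_force: 64.1
```

Contact at the expected home height. Now a light press down.

>>> send_rows([
  {"dx":0,"dy":0,"dz":0.05,"hand":0,"turn":0},
  {"dx":0,"dy":0,"dz":0.1,"hand":0,"turn":0},
  {"dx":0,"dy":0,"dz":0.1,"hand":0,"turn":0},
  {"dx":0,"dy":0,"dz":0.1,"hand":0,"turn":0},
])

```text
t: 13.88
position: [0.5696, -0.3247, 0.1874]
ee_rot: [-1.939, 2.472, -0.003]
contact_force: [-1.7, 3.3, 6.2]
opening: 0.008
gripper_force: 64.7
```

Run:
```python
from rig import manip
s=manip.get_state();print({k:s[k].round(4) for k in("t","position","contact_force","moment")})
```

```text
Traceback (most recent call last):
AttributeError: 'float' object has no attribute 'round'
```

>>> send_rows([
  {"dx":0,"dy":0,"dz":0.05,"hand":0,"turn":0},
  {"dx":0,"dy":0,"dz":0.1,"hand":0,"turn":0},
  {"dx":0,"dy":0,"dz":0.1,"hand":0,"turn":0},
  {"dx":0,"dy":0,"dz":0.1,"hand":0,"turn":0},
])

```text
t: 14.38
position: [0.5696, -0.3248, 0.1873]
ee_rot: [-1.939, 2.471, -0.004]
contact_force: [-3.6, 4.0, 10.1]
opening: 0.0081
gripper_force: 65.1
```

Run:
```python
from rig import manip
import numpy as np,cv2
from h import *
s=manip.get_state();print({k:np.round(s[k],4) for k in("t","position","ee_rot","contact_force","moment")})
d=manip.get_image("wrist")
c=cv2.resize(d["img"][30:250,150:420,::-1],(490,400),interpolation=cv2.INTER_CUBIC)
e=manip.get_image("scene")
c2=cv2.resize(e["img"][170:270,320:400,::-1],(310,400),interpolation=cv2.INTER_CUBIC)
cv2.imwrite("pics/w7.png",np.hstack([c,c2]))
```

```text
{'t': np.float64(14.375), 'position': array([ 0.5696, -0.3248,  0.1873]), 'ee_rot': array([-1.9389,  2.4712, -0.0041]), 'contact_force': array([-3.6161,  3.9855, 10.1459]), 'moment': array([1.1735, 1.0723, 0.0127])}
```

View pics/w7.png

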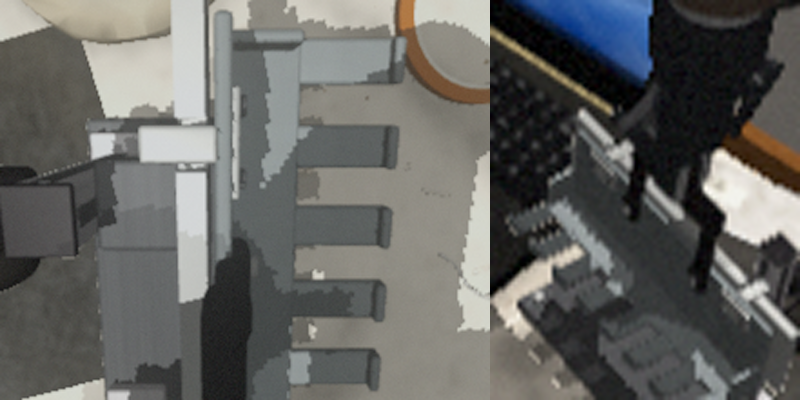

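In the wrist crop the hook now sits in the notch at the bar's top edge, and in the scene crop both hooks are flush with the bar. The moment suggests the left hook is bearing more than the right. I'll ease the grip so the rack can settle onto both sides under the light press.

>>> send_rows([
  {"dx":0,"dy":0,"dz":0,"hand":0,"turn":0},
  {"dx":0,"dy":0,"dz":0,"hand":0,"turn":0},
  {"dx":0,"dy":0,"dz":0,"hand":0,"turn":0},
], grip_force=20)

```text
t: 14.85
position: [0.5696, -0.3248, 0.1873]
ee_rot: [-1.939, 2.471, -0.004]
contact_force: [-3.4, 4.4, 9.2]
opening: 0.0083
gripper_force: 65.1
```

Run:
```python
from rig import manip
import numpy as np
s=manip.get_state();print({k:np.round(s[k],4) for k in("t","position","ee_rot","contact_force","moment","gripper_force")})
```

```text
{'t': np.float64(14.85), 'position': array([ 0.5696, -0.3248,  0.1873]), 'ee_rot': array([-1.9388,  2.4712, -0.0042]), 'contact_force': array([-3.4131,  4.3831,  9.2345]), 'moment': array([ 1.1489,  1.0814, -0.045 ]), 'gripper_force': np.float64(65.0615)}
```

>>> send_rows([
  {"dx":0,"dy":0,"dz":0,"hand":2,"turn":0},
  {"dx":0,"dy":0,"dz":0,"hand":5,"turn":0},
  {"dx":0,"dy":0,"dz":0,"hand":5,"turn":0},
], grip_force=20)

```text
t: 15.22
position: [0.5696, -0.3247, 0.1874]
ee_rot: [-1.939, 2.471, -0.004]
contact_force: [-2.8, 3.4, 9.4]
opening: 0.0083
gripper_force: 65.1
```

Run:
```python
from rig import manip
import numpy as np
s=manip.get_state();print({k:np.round(s[k],4) for k in("t","position","ee_rot","contact_force","moment","gripper_force","opening")})
```

```text
{'t': np.float64(15.225), 'position': array([ 0.5696, -0.3247,  0.1874]), 'ee_rot': array([-1.9389,  2.4711, -0.0042]), 'contact_force': array([-2.8433,  3.4194,  9.3951]), 'moment': array([1.2273, 1.1158, 0.0131]), 'gripper_force': np.float64(65.0623), 'opening': np.float64(0.0083)}
```

The moments, with the lateral force included, place the load between the hooks, so both sides bear. I'll relieve the press, then open part way and rise.

>>> send_rows([
  {"dx":0,"dy":0,"dz":-0.1,"hand":5,"turn":0},
  {"dx":0,"dy":0,"dz":-0.2,"hand":5,"turn":0},
  {"dx":0,"dy":0,"dz":-0.25,"hand":5,"turn":0},
  {"dx":0,"dy":0,"dz":-0.25,"hand":5,"turn":0},
])

```text
t: 15.72
position: [0.5696, -0.3247, 0.1874]
ee_rot: [-1.938, 2.472, -0.001]
contact_force: [-2.2, 2.1, 6.1]
opening: 0.0082
gripper_force: 64.5
```

>>> send_rows([
  {"dx":0,"dy":0,"dz":0,"hand":20,"turn":0},
  {"dx":0,"dy":0,"dz":0,"hand":30,"turn":0},
  {"dx":0,"dy":0,"dz":0,"hand":40,"turn":0},
  {"dx":0,"dy":0,"dz":0,"hand":40,"turn":0},
  {"dx":0,"dy":0,"dz":0,"hand":40,"turn":0},
])

```text
t: 16.35
position: [0.5694, -0.3246, 0.1867]
ee_rot: [1.938, -2.472, -0.0]
contact_force: [-0.1, 0.0, 0.3]
opening: 0.0342
gripper_force: 0.0
```

>>> send_rows([
  {"dx":0,"dy":0,"dz":-1,"hand":40,"turn":0},
  {"dx":0,"dy":0,"dz":-2.5,"hand":40,"turn":0},
  {"dx":0,"dy":0,"dz":-5,"hand":40,"turn":0},
  {"dx":0,"dy":0,"dz":-8,"hand":40,"turn":0},
  {"dx":0,"dy":0,"dz":-11,"hand":40,"turn":0},
  {"dx":0,"dy":0,"dz":-12,"hand":40,"turn":0},
  {"dx":0,"dy":0,"dz":-12,"hand":40,"turn":0},
])

```text
t: 17.23
position: [0.5695, -0.3245, 0.3075]
ee_rot: [-1.937, 2.472, -0.002]
contact_force: [0.3, 0.1, -0.9]
opening: 0.0341
gripper_force: 0.0
```

Run:
```python
from rig import manip
import numpy as np
from h import *
s=manip.get_state();print({k:np.round(s[k],4) for k in("t","position","contact_force","opening")})
d=manip.get_image("wrist");g=d["img"].max(2).astype(int);np.savez("pics/w8.npz",**d)
# white column runs along the bar line (top edge z=.19) and its neighbourhood; hook top z = .188
M=np.array([.5767,-.3245]);p=-.237;Y=np.array([-np.sin(p),np.cos(p)]);X=np.array([np.cos(p),np.sin(p)])
for off in(0,.012):
  o=[]
  for y in np.arange(-.1,.101,.002):
    q=proj(d,[*(M+Y*y+X*off),.189]);u,v=np.round(q).astype(int)
    o.append(g[v,u] if 0<=v<420 and 0<=u<560 else -1)
  print(off,[int(x) for x in o])
```

```text
{'t': np.float64(17.225), 'position': array([ 0.5695, -0.3245,  0.3075]), 'contact_force': array([ 0.2968,  0.1143, -0.8547]), 'opening': np.float64(0.0341)}
0 [216, 214, 216, 215, 214, 216, 215, 215, 216, 209, 171, 195, 211, 211, 213, 184, 173, 216, 215, 217, 215, 216, 217, 212, 202, 123, 96, 96, 96, 93, 96, 93, 96, 97, 96, 95, 93, 94, 95, 94, 96, 174, 198, 197, 197, 198, 197, 196, 196, 196, 195, 197, 196, 195, 194, 194, 194, 193, 192, 192, 192, 192, 192, 191, 191, 190, 189, 189, 188, 188, 187, 187, 187, 186, 184, 187, 185, 185, 184, 183, 183, 183, 181, 181, 168, 148, 174, 177, 174, 175, 94, 76, 175, 176, 174, 175, 175, 177, 175, 174, 174]
0.012 [211, 211, 210, 209, 212, 212, 213, 212, 201, 112, 76, 201, 215, 215, 215, 135, 123, 130, 130, 131, 130, 113, 115, 114, 115, 115, 114, 114, 94, 109, 108, 109, 105, 106, 109, 109, 110, 107, 109, 107, 103, 105, 108, 107, 104, 107, 105, 107, 104, 106, 108, 110, 107, 82, 58, 57, 62, 62, 63, 63, 64, 59, 62, 64, 108, 98, 104, 106, 97, 99, 107, 135, 201, 202, 200, 199, 124, 55, 63, 78, 81, 79, 78, 80, 82, 138, 181, 180, 175, 173, 131, 95, 63, 41, 39, 39, 40, 37, 34, 37, 36]
```

Both hooks show inside their notches, level with the bar's top edge: the right spans y = −79 to −70 mm and the left +71 to +79 mm, with a small gap beside each. The hand is clear.

```bash
python3 -c "
from rig import manip
print(manip.hand_in())"
```

```text
the job is handed in; nothing more can be done
None
```

The rack hangs on the stand with the comb facing out and both hooks home in their notches, pressed lightly and released; the job is handed in at about 17 s, and the spool, tape and pot were not touched.

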